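# Square up the cold vial block on the scan stand

## Task

The heavy aluminium cooling block has been set down crooked on the base plate of the cap-scanning stand. Push it round and forward with your fingertips, working at one corner and then the other, until one of its long faces sits flat against the fence, with the whole block between the fence's two ends, and then draw back. Push gently, do not pick the block up or tip it, do not touch the scan bar, and leave everything else where it stands.

Things in the scene. Friction and masses are not known exactly. Their poses are not given: they have to be found in the camera images.
- block: Aluminium block, 0.65-0.96 kg, 90 mm (own x) by 120 mm (own y, long), top 40 mm above the plate; caps of 9 vials frozen fast in its 24 wells stand 12 mm higher. Slides on 4 pads at x +-25, y +-35 mm. Origin: centre of underside, on the plate. Long faces (looking along own +x, -x) alike. Starts 34-90 degrees askew, 105-125 mm before the fence. With a corner on the fence it swings about that corner.
- fence: Straight fixed aluminium bar 260 mm long, 26 mm high, rail (30 mm high) behind it. Origin: middle of its working face, at its foot on the plate's top (8 mm above the bench). x points into the fence, roughly away from the robot; y along it; z up. The fixed flat plate reaches 260 mm in front of the origin, 60 mm behind, 200 mm to each side. With the block home its centre is 45 mm in front of this face.
- scan_bar: White scan bar, 30 mm wide, 22 mm thick, 150 mm long, parked over the plate 165 mm along the fence's +y from its middle. Origin: centre of its free end, 97 mm in front of the fence and 60 mm above the plate; from there the bar runs along the fence's +x, back to a carriage on the rail. Underside 49 mm above the plate. Fixed; not to be touched.
- vial_a: Loose cryo vial with white cap, 13 mm across and 47 mm high, standing on the plate towards the fence's -y end. Origin: centre of its underside. To be left alone.
- vial_b: Another such loose vial, standing on the plate's +y side, in front of the scan bar's end. Origin: centre of its underside. To be left alone.
- cap_dish: Small round steel dish, 60 mm across and 16 mm high, standing on the plate's -y side near its front edge. Origin: centre of its underside. To be left alone.
- cryobox: Cardboard cryo box 133 x 133 x 52 mm on the bench to the robot's left. Origin: centre of its underside. To be left alone.
- forceps: Long steel forceps, 258 mm long, 22 mm wide and 8 mm high, lying on the bench to the robot's right; length along its own x. Origin: middle of its underside. To be left alone.
- alcohol: White bottle, 64 mm across and 150 mm high, on the bench to the robot's left. Origin: centre of its underside. To be left alone.
- tape_roll: Roll of paper tape, 76 mm across and 19 mm high, lying on the bench to the robot's right. Origin: centre of its underside. To be left alone.
Not all that is in view belongs to the job. What is shaped like the block but blue is not meant.

How it is judged (in metres and radians):
On the way:
1. the fingers push the block (contact force between the fingers and block above 0.5 N), for 0.1 s.
At the end, for the whole second after the job is handed in: One long face of the block lies against the fence: its long side parallel to the fence within 1.7 degrees, its centre 45 mm from the fence face within 3 mm, the whole block between the fence's ends (centre within 70 mm of the fence's middle), flat on the plate and at rest (angle between the y axis of block and the y axis of fence, either way round below 0.03 rad and x of block in the frame of fence between -0.048 and -0.042 m and y of block in the frame of fence between -0.07 and 0.07 m and z of block in the frame of fence below 0.003 m and angle between block's own z axis and vertical below 0.03 rad and linear speed of block below 0.01 m/s); the robot touches nothing.
It fails at once if the block is lifted off the plate or tipped (z of block in the frame of fence above 0.006 m or angle between block's own z axis and vertical above 0.12 rad).
It fails at once if the block is rammed into the fence (over 60 N) (contact force between block and fence above 60 N).
It fails at once if the robot or the block touches the scan bar (contact force between scan_bar and anything else above 1 N).
It fails at once if something else is moved by more than 15 mm or knocked over (distance of any of vial_a, vial_b, cap_dish, cryobox, forceps, alcohol, tape_roll from where it was at the start of the episode above 0.015 m or angle between any of vial_a, vial_b, alcohol's own z axis and vertical above 0.3 rad).
It also fails if it takes over 67 s, if anything falls off the work surface, if the arm or the gripper's body presses on something with over 40 N, if the wrist force passes 120 N, or if a joint passes its speed limit or range.

## Robot

A 6-joint arm with a two-finger parallel gripper is mounted at the origin on the work surface. World frame = base frame: x ahead of the robot, y to its left, z up, the work surface at z = 0. Lengths are in mm, angles in degrees, forces in N, time in s.
With the tool pointing down it reaches from about 350 to 850 mm from the base axis. Payload 8.1 kg.
Tool frame: the origin (TCP) lies between the finger pads; the fingertips stand 17 mm ahead of it and the grasp point (between the pads) lies 2 mm behind it; z points along the fingers, y is the line along which they close (so a half turn about z gives the same grasp; the last joint's range is limited). The gripper opens to 85 mm and grips with 20 to 120 N. Pads are 22 mm wide; open, the fingers measure 114 mm over their backs; the gripper's body (76 mm by 85 mm) begins 54 mm behind the grasp point. The pads swing forward as they close: fully open they stand 13 mm farther back than shut.
Start: joints at [-75.94, 7.471, 85.268, -0, 87.261, -4.893], TCP at [194.9, -567.468, 248.292] pointing down, gripper open.
Joint ranges: [-169.43, 169.43], [-51.17, 129.36], [1.28, 143.12], [-76.62, 256.62], [0, 156.53], [-152.29, 152.29]. Speed limits (degrees/s): [136.94, 136.94, 159.86, 180, 180, 180].

## Interface

Orientations are given as [roll, pitch, yaw] about the fixed x, y, z axes, in that order (R = Rz(yaw) Ry(pitch) Rx(roll)).
In Python, from bench import sense, snapshot, hand_in, trace, place_of gives the robot as it stands.
- The arm moves only by the shell command python3 -m handwheel 'ROWS' [FORCE]. ROWS is JSON, a list of rows, each a list of 7 numbers: the opening, from -1 (shut) to 1 (fully open), then the shift along the tool's x, y, z in cm, then the turn, a rotation vector about the tool's x, y, z in rad. A call has 1 to 12 rows; each row shifts and turns the commanded pose from where the row before left it, along the tool's axes as they then stand; what a row does not reach is not made up. A row lasts 1/12 s, in which the tool goes at most 41.7 mm and 7.16 degrees, less where a joint would pass 70% of its speed; a pose out of reach is approached as far as the arm can. A call with a gripper value outside its range is refused whole. The fingers move at their own pace and stop on an object; FORCE is the grip in N (left out, the last holds). Time passes only in rows, so rows that do not move let the fingers close. It gives the time, the measured TCP pose, the force, the opening and the grip force at its end, in the units of the state.
- sense(): the state, without advancing time (a new reading comes with each control period).
- snapshot(name): name is "scene" or "side" or "wrist"; returns a dict with "image" (384x512x3 uint8, red, green, blue), "intrinsics" (3x3 intrinsics, pixels), "k1" (the pictures are not rectified: a ray, as slopes to the right and down, at radius r is drawn at 1 + k1 r^2 times it, then the intrinsics apply), "R" (3x3) and "t" (3): a world point X has camera coordinates R X + t. Camera axes: x right, y down, z forward; pixel columns grow to the right and rows downward; lengths in mm; the calibration is good to about 2 mm. A picture is of the moment at which its call begins. There is no depth.
- hand_in(): hands the job in; it is judged then, once.
Trained networks look in a picture, given as the dict that the camera call returned (one of the last four; its "shot" number tells which), for a name from the list of things; names that differ only in an ending like _2 or _b are one class to them, and where a whole thing is asked for, a point or a joint stands for the part that bears it (a point fixed in the world has none). Each returns a list of dicts, best first, with "conf" (0 to 1); they miss things now and then, are a little off and sometimes report something else, mostly with a low value. They report only what shows in the picture. A call takes as long as a camera call. They do not tell look-alikes from the thing itself.
- trace(picture, query): "pixels" (384x512 bool, what is visible of it).
- place_of(picture, query): "location" ([x, y, z] in mm, in world coordinates, good to about 4 mm: a listed point, or the origin of a listed thing).
The state is a dict: "time": time; "joint_pos": joint angles; "qd": joint speeds; "joint_efforts": joint torques, N m; "tool_pos": TCP position; "tcp_rot": TCP orientation; "ft_force": force on the tool from outside, world axes, zero at the start; "wrist_torque": the same for the moment, N m; "finger_gap": finger opening in mm; "grip_force": force on a finger pad.
Only numpy, scipy, OpenCV 4.12 (cv2) and the standard library are available. Lean on these libraries where they do the work, as an engineer would, in place of code of your own. Each camera call takes 0.05 s, during which the arm holds its last target. There are 200 camera calls.

## Working session

There is one attempt and no reset: what is moved stays moved. The work goes in short steps, Python scripts to look and compute and a shell command to move; the robot and the scene stay as the last step left them, time stands still between calls to the robot, and variables do not carry over. Pictures are saved under pics/ and viewed, at most 10 in all, crops included, and the job is handed in when it is done.

```bash
mkdir -p pics; ls; cat > h.py <<'E'
import numpy as np, cv2
from bench import sense, snapshot, hand_in, trace, place_of
def px2w(p,uv,z):
    K=np.array(p["intrinsics"]);k=p["k1"];R=np.array(p["R"]);t=np.array(p["t"])
    d=cv2.undistortPoints(np.array(uv,float).reshape(-1,1,2),K,np.array([k,0,0,0.])).reshape(-1,2)
    r=np.c_[d,np.ones(len(d))]@R; c=-R.T@t
    return c+r*((z-c[2])/r[:,2])[:,None]
def w2px(p,X):
    R=np.array(p["R"]);t=np.array(p["t"])
    return cv2.projectPoints(np.array(X,float).reshape(-1,1,3),cv2.Rodrigues(R)[0],t,np.array(p["intrinsics"]),np.array([p["k1"],0,0,0.]))[0].reshape(-1,2)
def save(p,n): cv2.imwrite(f"pics/{n}.png",np.array(p["image"])[:,:,::-1])
E
python3 - <<'E'
from h import *
s=sense();print(s)
a=snapshot("scene");b=snapshot("side")
im=np.hstack([a["image"],b["image"]])[:,:,::-1]
cv2.imwrite("pics/a.png",cv2.resize(np.ascontiguousarray(im),(800,300),interpolation=cv2.INTER_AREA)); save(a,"scene0");save(b,"side0")
for n,p in(("scene",a),("side",b)):
  print(n,"cam",-np.array(p["R"]).T@np.array(p["t"]))
  for q in "block fence scan_bar vial_a cap_dish cryobox forceps alcohol tape_roll".split():
    for r in place_of(p,q): print(q,np.round(r["location"]),round(r["conf"],2),np.round(w2px(p,r["location"])[0]))
E
```

```text
pics
{'time': 0.0, 'joint_pos': array([-7.59380628e+01,  7.51491625e+00,  8.53296986e+01, -3.63754895e-04,
        8.72617404e+01, -4.89253245e+00]), 'qd': array([-0.01790048, -0.03184492,  0.00132086, -0.06694697,  0.12310119,
        0.04859691]), 'joint_efforts': array([ 1.50617329e-04, -5.69408655e+01, -5.00542653e+01, -2.01705602e-04,
        1.50941941e-02, -3.69349522e-06]), 'tool_pos': array([ 194.78701974, -566.94981939,  247.2423876 ]), 'tcp_rot': array([-1.79894001e+02, -8.70873616e-03,  1.89544793e+01]), 'ft_force': array([ 0.18845308, -0.38426625, -0.68379   ]), 'wrist_torque': array([ 0.03635862, -0.03977537,  0.03650386]), 'grip_force': 0.0, 'finger_gap': 85.49992000637042}
scene cam [1211.35727087 -773.20377359  814.68745069]
block [559. -62.   7.] 0.67 [266. 243.]
block [610. 268.  -1.] 0.61 [349. 206.]
block [237. 260.   3.] 0.56 [263. 163.]
fence [674. -87.   9.] 0.7 [291. 267.]
scan_bar [605.  96.  67.] 0.63 [316. 209.]
vial_a [545.  97.   5.] 0.64 [299. 217.]
vial_a [ 593. -234.    6.] 0.41 [228. 279.]
cap_dish [ 448. -205.   10.] 0.7 [201. 246.]
cap_dish [ 363. -476.   -2.] 0.16 [ 98. 281.]
cryobox [430. 435.   0.] 0.98 [335. 166.]
cryobox [672. 427.   1.] 0.57 [392. 194.]
forceps [ 364. -471.    1.] 0.6 [100. 279.]
alcohol [670. 430.   3.] 0.65 [392. 193.]
tape_roll [ 668. -423.   -1.] 0.6 [188. 340.]
side cam [  -6.65000583 -951.23997488  935.71140215]
block [563. -59.   8.] 0.71 [285. 215.]
block [236. 261.  -4.] 0.71 [177. 193.]
fence [672. -83.  10.] 0.64 [313. 210.]
vial_a [ 594. -234.    8.] 0.59 [317. 242.]
vial_a [ 670. -421.    3.] 0.56 [369. 273.]
cap_dish [ 362. -472.    1.] 0.67 [295. 323.]
cap_dish [426. 433.  -1.] 0.25 [206. 161.]
cryobox [427. 435.  -3.] 0.69 [206. 161.]
cryobox [ 362. -475.    2.] 0.27 [296. 324.]
forceps [ 363. -477.    1.] 0.67 [296. 324.]
tape_roll [ 665. -420.    2.] 0.84 [367. 274.]
```

View pics/scene0.png

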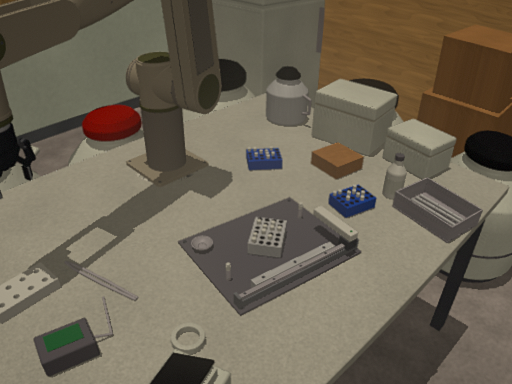

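View pics/side0.png

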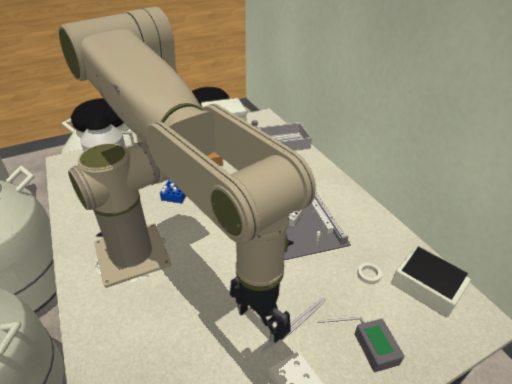

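The scene picture shows three block-shaped things. The grey block is on the plate at (266,237), and there are blue racks at (264,158) and (352,200). I'm taking the grey one and moving the wrist camera over it for the close check.

```bash
python3 -m handwheel '[[-1,3.1,-2.4,-0.5,0,0,0],[-1,3.1,-2.4,-0.5,0,0,0],[-1,3.1,-2.4,-0.5,0,0,0],[-1,3.1,-2.4,-0.5,0,0,0],[-1,3.1,-2.4,-0.5,0,0,0],[-1,3.1,-2.4,-0.5,0,0,0],[-1,3.1,-2.4,-0.5,0,0,0],[-1,3.1,-2.4,-0.5,0,0,0],[-1,3.1,-2.4,-0.5,0,0,0],[-1,3.1,-2.4,-0.5,0,0,0],[-1,3.1,-2.4,-0.5,0,0,0],[-1,3.1,-2.4,-0.5,0,0,0]]'
python3 - <<'E'
from h import *
w=snapshot("wrist");save(w,"w1")
s=sense();print(s["tool_pos"],s["tcp_rot"])
print("cam",-np.array(w["R"]).T@np.array(w["t"]),np.array(w["R"])[2])
for q in "block fence scan_bar vial_a cap_dish".split():
    for r in place_of(w,q): print(q,np.round(r["location"]),round(r["conf"],2),np.round(w2px(w,r["location"])[0]))
E
```

```text
time: 2.0
tool_pos: [453.9, -172.4, 308.9]
tcp_rot: [180.0, -0.0, 18.9]
ft_force: [1.1, -0.1, 0.4]
finger_gap: 0.4
grip_force: 0.0
[ 457.28350974 -166.91455633  309.99568868] [-179.93345069   -0.27943397   19.19984987]
cam [ 516.42764524 -149.37371778  434.14798305] [-0.25256834 -0.08666914 -0.96368963]
block [560. -61.   6.] 0.71 [207.  67.]
vial_a [547.  93.   6.] 0.61 [100.  38.]
vial_a [ 448. -206.   10.] 0.57 [275. 172.]
vial_a [ 589. -232.    8.] 0.52 [325.  88.]
cap_dish [ 447. -206.   10.] 0.83 [275. 172.]
```

View pics/w1.png

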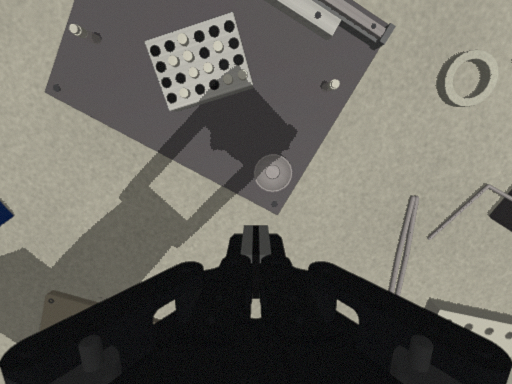

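The wrist picture shows the grey-white block with its caps, corners at about (145,42), (234,13), (253,86) and (168,110). The plate's front corners are at (45,94) and (277,214), and its right-hand rear corner is near (395,27). The block is aluminium grey, so this is the right one.

```bash
cat >> h.py <<'E'
from scipy.optimize import minimize
def boxmask(p,x,y,a,dims=(90,120,40),z0=8):
    c,s=np.cos(a),np.sin(a);P=[]
    for i in(-.5,.5):
        for j in(-.5,.5):
            for z in(0,dims[2]): P.append([x+c*i*dims[0]-s*j*dims[1],y+s*i*dims[0]+c*j*dims[1],z0+z])
    h=cv2.convexHull(w2px(p,P).astype(np.float32))
    S=np.zeros((384*4,512*4),np.uint8);cv2.fillConvexPoly(S,np.int32(np.round(h*4+1.5)),1);return S>0
def fitblock(p,x,y):
    r=trace(p,"block")
    best=None
    for q in r:
        m=q["pixels"].astype(np.uint8)
        yx=np.argwhere(m).mean(0)
        d=np.linalg.norm(yx[::-1]-w2px(p,[x,y,40])[0])
        if best is None or d<best[0]: best=(d,m)
    m=best[1];M=cv2.resize(m,None,fx=4,fy=4,interpolation=cv2.INTER_NEAREST)>0
    f=lambda v:-(boxmask(p,v[0],v[1],v[2]/40)&M).sum()/(boxmask(p,v[0],v[1],v[2]/40)|M).sum()
    R=[minimize(f,[x,y,a*40],method="Nelder-Mead",options=dict(initial_simplex=[[x,y,a*40],[x+12,y,a*40],[x,y+12,a*40],[x,y,a*40+12]],xatol=.1,fatol=1e-5)) for a in np.deg2rad(range(-90,90,30))]
    b=min(R,key=lambda q:q.fun);return b.x[0],b.x[1],np.rad2deg(b.x[2]/40)%180,-b.fun
E
python3 - <<'E'
from h import *
w=snapshot("wrist"); print(fitblock(w,560,-61))
im=cv2.cvtColor(np.array(w["image"]),cv2.COLOR_RGB2GRAY)
P=np.float32([[45,94],[277,214],[395,27],[337,36],[275,0]])
print(px2w(w,P[:3],8)); print(px2w(w,P[3:],34))
for n in("scene",):
  p=snapshot(n); print(fitblock(p,560,-61))
  c=np.array(p["image"])[190:310,170:370,::-1];cv2.imwrite("pics/c.png",cv2.resize(c,(800,480),interpolation=cv2.INTER_CUBIC))
E
```

```text
(np.float64(557.1934304109461), np.float64(-58.191580082305364), np.float64(34.913673561610416), np.float64(0.9814634977425675))
[[ 445.32755341  152.81498353    8.        ]
 [ 380.17550934 -235.86276496    8.        ]
 [ 692.09060001 -295.6862783     8.        ]]
[[ 647.13587563 -219.62120426   34.        ]
 [ 659.20680131 -128.49591101   34.        ]]
(np.float64(560.0), np.float64(-61.0), np.float64(90.0), np.float64(-0.0))
```

View pics/c.png

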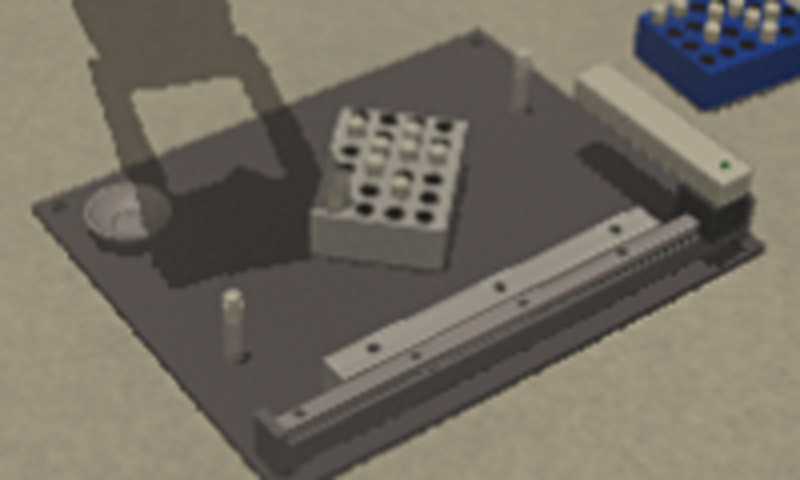

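The crop confirms it: the grey block with white caps sits on the plate in front of the fence (crop about 320-465, 105-270), and the blue rack is off the plate at the top right. In the fence frame the block is at about (-117, 7), turned +45°. I'll push its rear long face near the robot-side corner, which swings it clockwise.

```bash
python3 -m handwheel '[[-1,0.54,-1.58,3.3,0,0,0],[-1,0.54,-1.58,3.3,0,0,0],[-1,0.54,-1.58,3.3,0,0,0],[-1,0.54,-1.58,3.3,0,0,0],[-1,0.54,-1.58,3.3,0,0,0],[-1,0.54,-1.58,3.3,0,0,0],[-1,0,0,0.8,0,0,0.1],[-1,0,0,0.8,0,0,0.1],[-1,0,0,0.8,0,0,0.1],[-1,0,0,0.8,0,0,0.1],[-1,0,0,0.8,0,0,0.104],[-1,0,0,0,0,0,0]]'
cat >> h.py <<'E'
F0=np.array([671,-85.5]);TH=np.deg2rad(-9.9)
RF=np.array([[np.cos(TH),-np.sin(TH)],[np.sin(TH),np.cos(TH)]])
def fen(x,y): return (np.array([x,y])-F0)@RF
def look(n=None,x=None):
    s=sense();w=snapshot("wrist")
    if n: save(w,n)
    print("tcp fence",fen(*s["tool_pos"][:2]).round(1),"z",s["tool_pos"][2].round(1),"yaw",s["tcp_rot"].round(1),"F",s["ft_force"].round(1),"t",s["time"])
    if x is not None:
        b=fitblock(w,*(F0+RF@np.array(x)));print("block fence",fen(b[0],b[1]).round(1),"yaw",round((b[2]+9.9+90)%180-90,1),"iou",round(b[3],3))
E
python3 -c "
from h import *
look('w2',(-117,7))"
```

```text
time: 3.5
tool_pos: [451.6, -74.5, 68.6]
tcp_rot: [-180.0, 0.2, -10.3]
ft_force: [-1.0, -0.2, -1.1]
finger_gap: 0.0
grip_force: 0.0
tcp fence [-218.   -26.9] z 68.6 yaw [-180.     0.2  -10.3] F [-1.  -0.2 -1.1] t 3.5
block fence [-116.     6.8] yaw 45.5 iou 0.986
```

View pics/w2.png

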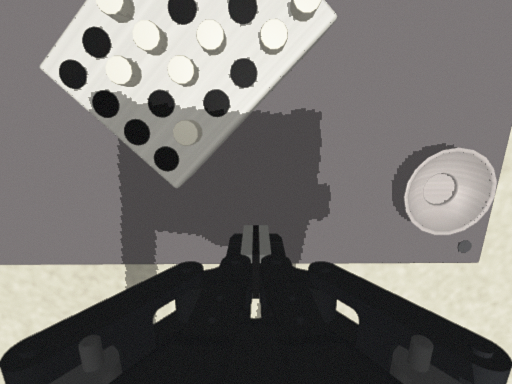

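The block's near corner is at (177,187) and the fingertips at (256,235), so the way is clear. Next I lower the tool, approach and start pushing.

```bash
python3 -m handwheel '[[-1,0,0,1.2,0,0,0],[-1,0,0,1.2,0,0,0],[-1,0,0,1.2,0,0,0],[-1,0.6,-0.6,0,0,0,0],[-1,0.6,-0.6,0,0,0,0],[-1,0.6,-0.6,0,0,0,0],[-1,0.4,-0.4,0,0,0,0],[-1,0.3,-0.4,0,0,0,0],[-1,0.3,-0.4,0,0,0,0],[-1,0.3,-0.4,0,0,0,0],[-1,0.3,-0.4,0,0,0,0],[-1,0.3,-0.4,0,0,0,0]]'
python3 -c "
from h import *
look('w3',(-110,12))"
```

```text
time: 4.6
tool_pos: [496.2, -38.8, 34.5]
tcp_rot: [180.0, 0.1, -9.9]
ft_force: [-6.8, -1.6, 5.6]
finger_gap: 0.0
grip_force: 3.5
tcp fence [-180.3   16. ] z 34.5 yaw [ 1.8e+02  1.0e-01 -9.9e+00] F [-6.8 -1.6  5.6] t 4.6
block fence [-107.5   11.5] yaw 34.5 iou 0.973
```

```bash
python3 -m handwheel '[[-1,0.3,-0.45,0,0,0,0],[-1,0.3,-0.45,0,0,0,0],[-1,0.3,-0.45,0,0,0,0],[-1,0.35,-0.45,0,0,0,0],[-1,0.35,-0.45,0,0,0,0],[-1,0.35,-0.4,0,0,0,0],[-1,0.4,-0.4,0,0,0,0]]'
python3 -c "
from h import *
look('w4',(-95,15))"
```

```text
time: 5.28
tool_pos: [525.4, -12.7, 34.2]
tcp_rot: [-180.0, 0.0, -9.9]
ft_force: [-3.7, -0.4, 2.5]
finger_gap: 0.0
grip_force: 1.9
tcp fence [-155.9   46.7] z 34.2 yaw [-180.     0.    -9.9] F [-3.7 -0.4  2.5] t 5.2833
block fence [-93.7  19.1] yaw 12.0 iou 0.97
```

```bash
python3 -m handwheel '[[-1,0.35,-0.2,0,0,0,0],[-1,0.35,-0.2,0,0,0,0],[-1,0.35,-0.2,0,0,0,0],[-1,0.35,-0.15,0,0,0,0],[-1,0.3,-0.1,0,0,0,0],[-1,0,0,0,0,0,0]]'
python3 -c "
from h import *
look('w5',(-85,20))"
```

```text
time: 5.88
tool_pos: [543.6, -7.2, 34.4]
tcp_rot: [-180.0, 0.0, -9.9]
ft_force: [-1.6, 1.0, 0.6]
finger_gap: -0.0
grip_force: 1.0
tcp fence [-138.9   55.3] z 34.4 yaw [-180.     0.    -9.9] F [-1.6  1.   0.6] t 5.8833
block fence [-85.1  18.6] yaw 0.1 iou 0.966
```

View pics/w5.png

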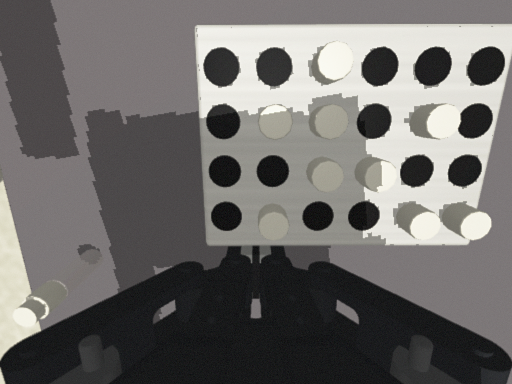

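The picture shows the block square, with its rear edge along row 243 and the closed fingers against it at column 256, off-centre. I'll back off, move to the middle of the face, open the fingers partway and push forward on two points.

```bash
python3 -m handwheel '[[-1,-1.2,0,0,0,0,0],[-1,-1.2,0,0,0,0,0],[0.4,0,1.2,0,0,0,0],[0.4,0,1.2,0.2,0,0,0],[0.4,0,1.25,0.2,0,0,0],[0.4,0,0,0,0,0,0],[0.4,0,0,0,0,0,0],[0.4,0.6,0,0,0,0,0],[0.4,0.6,0,0,0,0,0],[0.4,0.6,0,0,0,0,0],[0.4,0.5,0,0,0,0,0],[0.4,0.3,0,0,0,0,0]]'
python3 -m handwheel '[[0.4,0.35,0,0,0,0,0],[0.4,0.35,0,0,0,0,0],[0.4,0.35,0,0,0,0,0],[0.4,0.35,0,0,0,0,0],[0.4,0.35,0,0,0,0,0],[0.4,0.35,0,0,0,0,0]]'
python3 -c "
from h import *
look('w6',(-65,18))"
```

```text
time: 6.98
tool_pos: [539.0, -43.6, 30.2]
tcp_rot: [-180.0, 0.1, -9.9]
ft_force: [-9.8, 1.7, 7.0]
finger_gap: 59.9
grip_force: 4.7
time: 7.48
tool_pos: [558.5, -46.9, 29.7]
tcp_rot: [-180.0, 0.2, -9.9]
ft_force: [-9.0, 1.3, 6.4]
finger_gap: 59.9
grip_force: 4.5
tcp fence [-117.5   18.6] z 29.7 yaw [-180.     0.2   -9.9] F [-9.   1.3  6.4] t 7.4833
block fence [-63.8  18.1] yaw 0.1 iou 0.963
```

```bash
python3 -m handwheel '[[0.4,0.3,0,0,0,0,0],[0.4,0.3,0,0,0,0,0],[0.4,0.3,0,0,0,0,0],[0.4,0.25,0,0,0,0,0],[0.4,0.2,0,0,0,0,0],[0.4,0.1,0,0,0,0,0]]'
python3 -m handwheel '[[0.4,0.1,0,0,0,0,0],[0.4,0.1,0,0,0,0,0]]'
python3 -c "
from h import *
look('w7',(-48,18))"
```

```text
time: 8.08
tool_pos: [573.1, -49.6, 29.7]
tcp_rot: [-180.0, 0.2, -9.9]
ft_force: [-8.1, 1.2, 4.8]
finger_gap: 59.8
grip_force: 4.0
time: 8.25
tool_pos: [574.7, -49.9, 29.6]
tcp_rot: [-180.0, 0.2, -9.9]
ft_force: [-6.8, 1.4, 3.5]
finger_gap: 59.5
grip_force: 3.8
tcp fence [-100.9   18.5] z 29.6 yaw [-180.     0.2   -9.9] F [-6.8  1.4  3.5] t 8.25
block fence [-47.3  18.5] yaw 0.0 iou 0.966
```

View pics/w7.png

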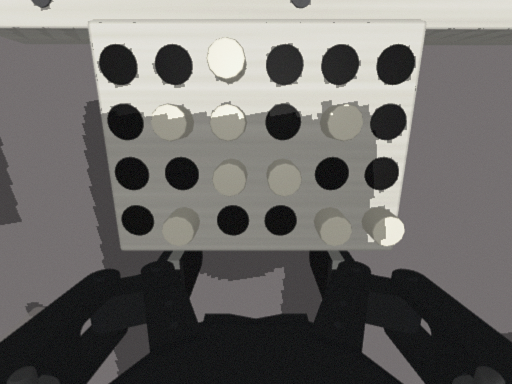

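The block's front edge (row 21) is parallel to the fence and almost touching it, with two fingers behind at (180,255) and (325,255). I'll creep forward until the force rises.

```bash
python3 -m handwheel '[[0.4,0.1,0,0,0,0,0],[0.4,0.1,0,0,0,0,0]]' | grep -E "tool_pos|ft_f"
python3 -m handwheel '[[0.4,0.1,0,0,0,0,0]]'| grep -E "tool_pos|ft_f"
```

```text
tool_pos: [575.3, -50.0, 29.6]
ft_force: [-21.3, 3.7, 15.0]
tool_pos: [575.3, -50.0, 29.6]
ft_force: [-26.5, 4.2, 19.7]
```

The force climbed to 26 N with no further motion, so the block is seated. Drawing back.

```bash
python3 -m handwheel '[[0.4,-0.1,0,0,0,0,0],[0.4,-0.2,0,0,0,0,0],[0.4,-0.5,0,0,0,0,0],[0.4,-1.5,0,0,0,0,0],[0.4,-2,0,0,0,0,0],[0.4,-2,0,-1,0,0,0],[0.4,-1.5,0,-3,0,0,0],[0.4,0,0,-4,0,0,0],[0.4,0,0,-4,0,0,0],[0.4,0,0,-3,0,0,0],[0.4,0,0,0,0,0,0]]'
python3 - <<'E'
from h import *
look('w8',(-46,18))
w=snapshot("wrist")
for q in("fence","vial_a"):
  for r in place_of(w,q): print(q,np.round(r["location"],1),round(r["conf"],2))
E
```

```text
time: 9.52
tool_pos: [506.6, -38.1, 188.8]
tcp_rot: [180.0, -0.8, -9.9]
ft_force: [0.2, -0.2, 0.6]
finger_gap: 59.7
grip_force: 0.0
tcp fence [-170.1   18.4] z 188.8 yaw [180.   -0.8  -9.9] F [ 0.2 -0.2  0.6] t 9.5167
block fence [-45.5  18.9] yaw -0.0 iou 0.992
vial_a [ 587.7 -234.6    8.3] 0.94
vial_a [544.9  92.    6.7] 0.81
vial_a [604.9  97.1  67.5] 0.51
```

View pics/w8.png

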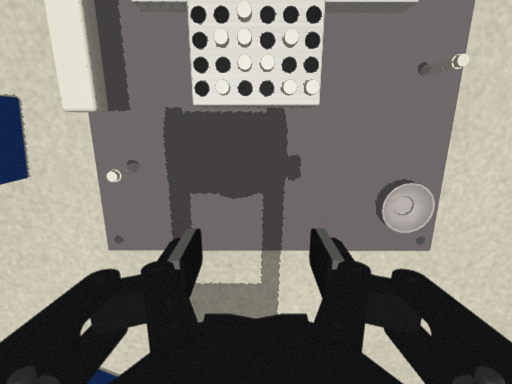

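The block lies flat on the fence (rear edge level at row 103). The vials at (113,176) and (462,61) and the dish at (406,207) haven't moved, and the gripper is clear.

```bash
python3 -c "
from bench import hand_in
print(hand_in())"
```

```text
the job is handed in; nothing more can be done
None
```

The block's long face is flat against the fence: by my last wrist-camera fit its centre is 45.5 mm in front of the fence, 19 mm from the middle and 0.0° off parallel. The gripper is drawn clear, the two vials and the dish show no movement, and the job was handed in after about 10 s; no verdict came back.

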